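# Raise the dust hood's sash to its marker

### The job

Open the bench dust hood: with your fingertips beneath the lip of its counterweighted sliding window, push the window up until the orange pointer on it is level with the green marker on the post, not past it, then leave it standing there and take your hand away. Only push from beneath the lip: do not pinch it or press on the blue-framed window above it, and do not disturb the marker, the tools and bottle on the bench or the workpiece inside the hood.

Things in the scene. Friction and masses are not known exactly. Their poses are not given: they have to be found in the camera images.
- hood: Fixed clear bench dust hood, 350 deep, 560 wide, 560 mm high. Origin: on the bench, in the middle of its width, 160 mm before its back; x from its open front to its back, y to the left seen from the front, z up. Sill 26 mm high, 176 mm before the origin. Its front posts (30 x 30 mm, 265 mm left and right of the middle) lean back (to +x) 25 deg (0.436 rad) from vertical. Brass weights at its sides balance the window.
- sash (a joint): How far the sliding window is open, in m along the sloping posts: 0 shut, end stop at 0.25. Window and lip weigh about 0.86 kg but counterweights balance them: some 2 to 4 N along the slope moves the window slowly either way, and it stays where it is left (friction).
- mark (a joint): Where the green marker is clamped on the left post, on the same scale as the sash: the pointer is level with the marker when joint sash equals joint mark. At the start it is 0.05 m or more above the pointer.
- lip: Bright aluminium lip along the window's lower edge: a flat strip 470 mm long, 6 mm thick, sticking out 32 mm before the window's rail; moves with the window. Axes: z up the slope (the way it slides), -x outward at right angles to the window, y along the lip to the left. Open beneath it down to the sill, 55 to 95 mm at the start.
- lip_edge (a point): Middle of the lip's front lower edge, on the underside; axes as lip. The flat underside runs 44 mm from here along +x of these axes.
- window: The window standing on the lip: clear pane 480 mm wide in a blue frame, 290 mm tall. Its lower rail is a blue moulding that slopes from just behind the lip's front edge up to the pane, 35 mm higher. Not to be pressed. Origin (middle of its lower edge) and axes as lip.
- pointer (a point): Tip of the orange pointer (10 mm high) that moves with the window, at its left end in front of the left post, 20 mm up the slope from the lip's underside. Axes as lip.
- mark_tip (a point): Tip of the green marker, a plastic collar (18 mm high, its tip 10 mm) clamped with a black thumbscrew on the left post, beside the pointer's path. Its z axis runs up the slope.
- rail_piece: Loose workpiece, an I-section of pale wood, 50 x 160 x 48 mm, lying on the hood's floor well behind the window, long side along its y. Origin: centre of its underside.
- mallet: Turned wooden mallet standing on its head on the bench before the hood's right end, 88 mm diameter, 262 mm tall. Origin: centre of its underside.
- bottle: Water bottle with a blue cap standing right of the hood's front, 64 mm diameter, 220 mm tall. Origin: centre of its underside.
- chisel: Chisel lying on the bench before the hood's left end, 255 mm long along its x, black handle 26 mm thick to -x. Origin: at its ferrule, on the bench.

How it is judged:
On the way:
1. the fingers bear up against the lip and raise the window (contact force between the fingers and lip above 0.5 N and distance of pointer from where it was at the start of the episode above 0.015 m), for 0.1 s.
At the end, for the whole second after the job is handed in: The pointer stands level with the marker within 8 mm along the slope and the window is at rest; the marker is within 6 mm and the bystanders within 15 mm of where they were (z of pointer in the frame of mark_tip between -0.008 and 0.008 m and velocity of joint sash between -0.005 and 0.005 m/s and distance of mark_tip from where it was at the start of the episode below 0.006 m and distance of each of rail_piece, mallet, bottle, chisel from where it was at the start of the episode below 0.015 m); the robot touches nothing.
It fails at once if the window was raised more than 20 mm past the marker (z of pointer in the frame of mark_tip above 0.02 m).
It fails at once if the blue frame or the pane was pressed or pinched (over 3 N) (contact force between any of the fingers, the arm and window above 3 N).
It fails at once if the marker was shifted (distance of mark_tip from where it was at the start of the episode above 0.006 m).
It fails at once if the workpiece, mallet, bottle or chisel was moved or lifted (distance of any of rail_piece, mallet, bottle, chisel from where it was at the start of the episode above 0.015 m).
It also fails if it takes over 38 s, if anything falls off the work surface, if the arm or the gripper's body presses on something with over 40 N, if the wrist force passes 120 N, or if a joint passes its speed limit or range.

### The arm

A 6-joint arm with a two-finger parallel gripper is mounted at the origin on the work surface. World frame = base frame: x ahead of the robot, y to its left, z up, the work surface at z = 0. Lengths are in m, angles in rad, forces in N, time in s.
With the tool pointing down it reaches from about 0.3 to 0.875 m from the base axis. Payload 6.4 kg.
Tool frame: the origin (TCP) lies on the centre line of the jaws, within the pads' length; the fingertips stand 22 mm ahead of it and the grasp point (between the pads) lies 3 mm ahead of it; x points along the fingers, y is the direction in which the jaws open and shut, and the axes are right-handed (so a half turn about x gives the same grasp; the last joint's range is limited). The gripper opens to 88 mm and grips with 3 to 60 N. Pads are 18 mm wide; open, the fingers measure 123 mm over their backs; the gripper's body (75 mm by 187 mm) begins 45 mm behind the grasp point.
Start: joints at [-0.206, 0.181, 1.607, -0, 1.354, -0.206], TCP at [0.575, 0, 0.261] pointing down, gripper open.
Joint ranges: [-2.99, 2.99], [-0.89, 2.07], [0.3, 2.58], [-1.14, 4.28], [0, 2.63], [-3.12, 3.12]. Speed limits (rad/s): [2.57, 2.57, 3.01, 3.14, 3.14, 3.14].

### API

Orientations are given as [roll, pitch, yaw] about the fixed x, y, z axes, in that order (R = Rz(yaw) Ry(pitch) Rx(roll)).
In Python, from cell import r gives the robot as it stands.
- The arm moves only by the tool step_arm, never from a script. Its argument "steps" is a list of rows, each an object of numbers: "tx", "ty", "tz": the shift along the tool's x, y, z scaled (see below); "yaw": the turn about the tool's x scaled (see below); "grip": the closure, from -1 (fully open) to 1 (shut). A call has 1 to 12 rows; each row is the pose to reach, as a shift and turn from the pose commanded when the call began, along the tool's axes at that moment, turning the shorter way round; what a row does not reach only later rows make up. The controller multiplies each number of a shift by 600 mm and each number of a turn by 2 pi rad. A row lasts 1/10 s, in which the tool goes at most 50 mm and 8.59 degrees, less where a joint would pass 70% of its speed; a pose out of reach is approached as far as the arm can. A call with a number of a shift or a turn outside -1 to 1 is refused whole. A call with a gripper value outside its range is refused whole. The fingers move at their own pace and stop on an object; "squeeze" is the grip in N (left out, the last holds). Time passes only in rows, so rows that repeat a pose let the fingers close. It gives the time, the measured TCP pose, the force and the opening at its end, in the units of the state.
- r.read_state(): the state, without advancing time (a new reading comes with each control period).
- r.snapshot(name): name is "scene" or "side" or "wrist"; returns a dict with "pixels" (400x640x3 uint8, blue, green, red), "fx", "fy", "cx", "cy" (pixels), "world_from_camera" (4x4, takes a point from camera to world coordinates); the wrist camera has in their place "T_tool_cam" (4x4, takes a point from camera to tool coordinates, whose origin is the TCP and whose axes are the tool frame's). Camera axes: x right, y down, z forward; pixel columns grow to the right and rows downward; lengths in m; the calibration is good to about 2 mm. A picture is of the moment at which its call begins: read the wrist's pose just before it. There is no depth.
- r.job_done(): hands the job in, once; it reports no verdict.
The state is a dict: "clock": time; "joint_positions": joint angles; "joint_velocities": joint speeds; "joint_torque": joint torques, N m; "tcp_pos": TCP position; "tcp_rot": TCP orientation; "contact_force": force on the tool from outside, world axes, zero at the start; "moment": the same for the moment, N m; "gripper_width": opening from 0.0 (shut) to 1.0 (fully open).
Only numpy, scipy, OpenCV 4.12 (cv2) and the standard library are available. Lean on these libraries where they do the work, as an engineer would, in place of code of your own. Each camera call takes 0.05 s, during which the arm holds its last target. There are 200 camera calls.

## Working session

There is one attempt and no reset: what is moved stays moved. The work goes in short steps, Python scripts to look and compute and a tool call to move; the robot and the scene stay as the last step left them, time stands still between calls to the robot, and variables do not carry over. Pictures are saved under pics/ and viewed, about 8 in all and at most 12, crops included, and the job is handed in when it is done.

Besides the shell and the picture viewer there is one more tool, called after "Call:" as name([rows], argument=value, ...), one row to a line, values as JSON. step_arm: Moves the arm, as the interface text tells. Its arguments: {"type":"object","properties":{"steps":{"type":"array","items":{"type":"object","properties":{"tx":{"type":"number"},"ty":{"type":"number"},"tz":{"type":"number"},"yaw":{"type":"number"},"grip":{"type":"number"}}}},"squeeze":{"type":"number"}},"required":["steps"]}

```bash
mkdir -p pics; python3 - <<'E'
from cell import r
import cv2,pickle
s=r.read_state();print(s)
d={}
for n in("scene","side","wrist"):
    d[n]=r.snapshot(n);cv2.imwrite(f"pics/{n}0.png",d[n]["pixels"]);print(n,{k:v for k,v in d[n].items() if k!="pixels"})
pickle.dump((s,d),open("s0.pkl","wb"))
E
```

```text
{'clock': 0.0, 'joint_positions': array([-2.06295863e-01,  1.81527151e-01,  1.60797647e+00,  1.70311255e-05,
        1.35378904e+00, -2.06353533e-01]), 'joint_velocities': array([ 1.73327735e-05, -1.34055304e-03,  5.77371570e-04,  7.11441803e-04,
        4.77274772e-04, -1.06997511e-03]), 'joint_torque': array([-5.85923790e-04, -4.33866942e+01, -3.41848969e+01,  7.00952648e-02,
        3.87157314e-02, -1.54040990e-04]), 'tcp_pos': array([5.74517767e-01, 1.25721003e-04, 2.59833150e-01]), 'tcp_rot': array([-1.78692917,  1.56909624,  2.9255138 ]), 'contact_force': array([1.06671484, 0.76226928, 0.46095768]), 'moment': array([-0.01452451,  0.0221096 ,  0.01416436]), 'gripper_width': 1.0015371236017008}
scene {'fx': 428.32930377967745, 'fy': 428.32930377967745, 'cx': 316.54887293485973, 'cy': 201.46564452850563, 'world_from_camera': array([[ 0.99361406, -0.08480368,  0.07442745,  0.49722772],
       [-0.11276605, -0.72376616,  0.68076895, -0.92202494],
       [-0.00386365, -0.68481448, -0.72870721,  1.02759389],
       [ 0.        ,  0.        ,  0.        ,  1.        ]])}
side {'fx': 501.7896551856893, 'fy': 501.7896551856893, 'cx': 317.1221663670756, 'cy': 201.20826209332517, 'world_from_camera': array([[ 0.94732479, -0.17665838,  0.26714708,  0.27800233],
       [-0.31967262, -0.47043541,  0.82249616, -1.02811058],
       [-0.01962539, -0.86457061, -0.50212798,  0.67826644],
       [ 0.        ,  0.        ,  0.        ,  1.        ]])}
wrist {'fx': 294.87185078272097, 'fy': 294.87185078272097, 'cx': 317.98491040075476, 'cy': 202.1121850888604, 'T_tool_cam': array([[ 5.52055491e-04, -3.00205345e-01,  9.53874439e-01,
        -1.23331869e-01],
       [ 9.99999785e-01, -1.72328832e-04, -6.32986255e-04,
        -1.14121099e-04],
       [ 3.54405925e-04,  9.53874584e-01,  3.00205185e-01,
        -7.81478583e-02],
       [ 0.00000000e+00,  0.00000000e+00,  0.00000000e+00,
         1.00000000e+00]])}
```

View pics/scene0.png

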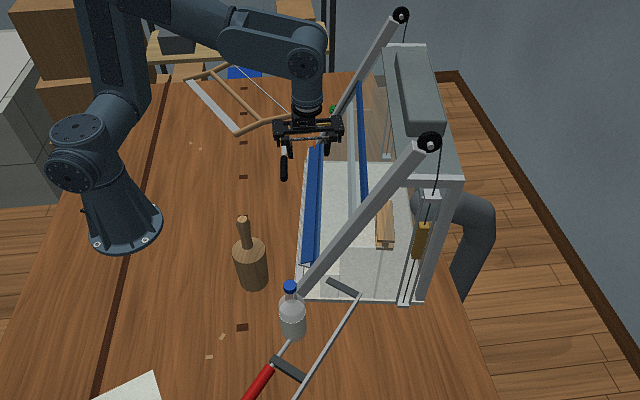

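View pics/side0.png

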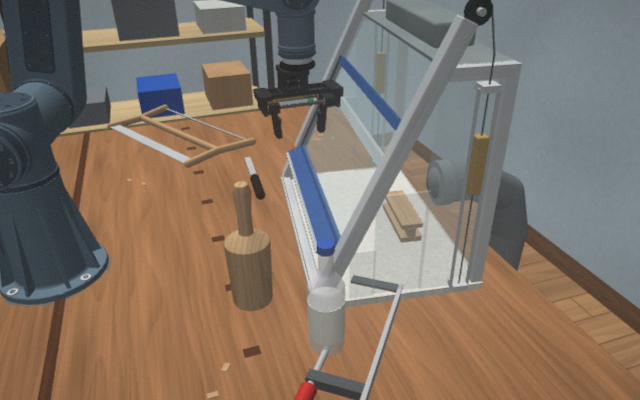

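```bash
python3 - <<'E'
import cv2,pickle,numpy as np
from scipy.spatial.transform import Rotation as R
s,d=pickle.load(open("s0.pkl","rb"))
print(R.from_euler("xyz",s["tcp_rot"]).as_matrix().round(3))
a=cv2.resize(d["side"]["pixels"][60:260,240:440],(600,600),interpolation=cv2.INTER_CUBIC)
cv2.imwrite("pics/side0c.png",a)
E
```

```text
[[-0.002  1.     0.   ]
 [ 0.     0.    -1.   ]
 [-1.    -0.002 -0.   ]]
```

View pics/wrist0.png

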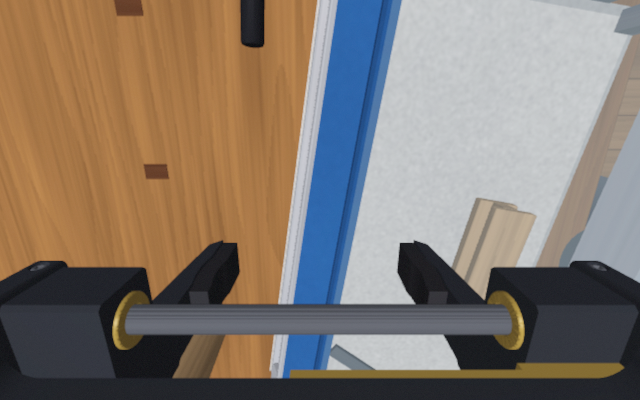

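View pics/side0c.png

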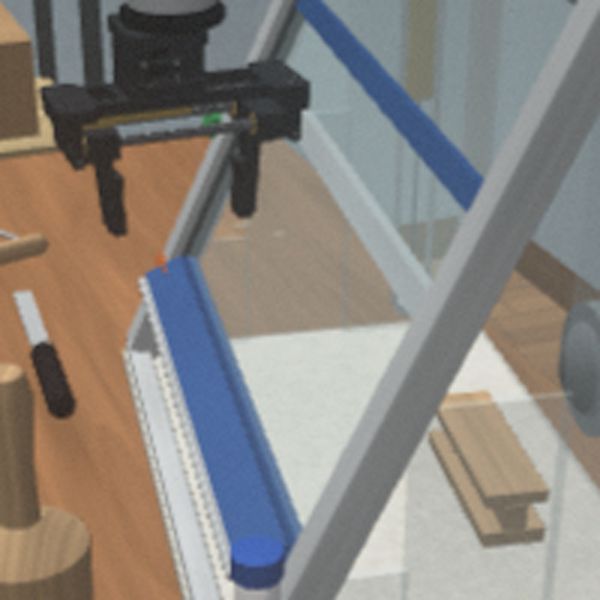

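Call:
step_arm([
  {"tx":-0.08},
  {"tx":-0.16},
  {"tx":-0.25,"yaw":-0.02},
  {"tx":-0.25,"ty":-0.15,"yaw":-0.25},
  {"tx":-0.25,"ty":-0.15,"yaw":-0.25},
  {"tx":-0.25,"ty":-0.15,"yaw":-0.25},
  {"tx":-0.25,"ty":-0.15,"yaw":-0.25},
  {"tx":-0.25,"ty":-0.15,"yaw":-0.25},
  {"tx":-0.25,"ty":-0.15,"yaw":-0.25},
  {"tx":-0.25,"ty":-0.15,"yaw":-0.25},
  {"tx":-0.25,"ty":-0.15,"yaw":-0.25},
  {"tx":-0.25,"ty":-0.15,"yaw":-0.25},
])

```text
validation failed for argument at $.st...
```

Call:
step_arm([
  {"grip":1},
  {"grip":1},
  {"grip":1},
  {"grip":1},
  {"grip":1},
  {"grip":1},
])

```text
validation failed for argument at $.st...
```

```bash
python3 - <<'E'
from cell import r
import cv2,pickle,numpy as np
d={};s=r.read_state();print({k:s[k] for k in("clock","tcp_pos","tcp_rot","contact_force","gripper_width")})
for n in("wrist","scene","side"):
    d[n]=r.snapshot(n)
pickle.dump((s,d),open("s1.pkl","wb"))
a=cv2.resize(d["scene"]["pixels"][60:310,220:420],(480,600),interpolation=cv2.INTER_CUBIC)
cv2.imwrite("pics/m1.png",a)
cv2.imwrite("pics/m2.png",np.vstack([d["wrist"]["pixels"][:,:][100:400],d["side"]["pixels"][20:320]]))
E
```

```text
{'clock': 0.15, 'tcp_pos': array([5.74630237e-01, 1.07867935e-04, 2.60025352e-01]), 'tcp_rot': array([-1.79243645,  1.56947015,  2.91995772]), 'contact_force': array([-0.12082909,  0.05861609,  0.75851747]), 'gripper_width': 1.0008457426839956}
```

View pics/m1.png

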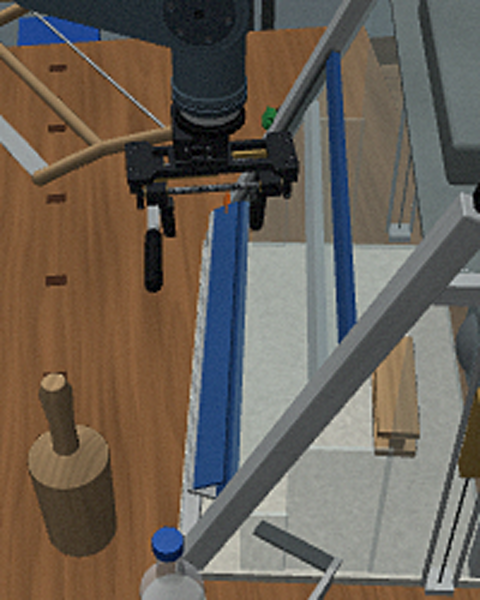

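View pics/m2.png

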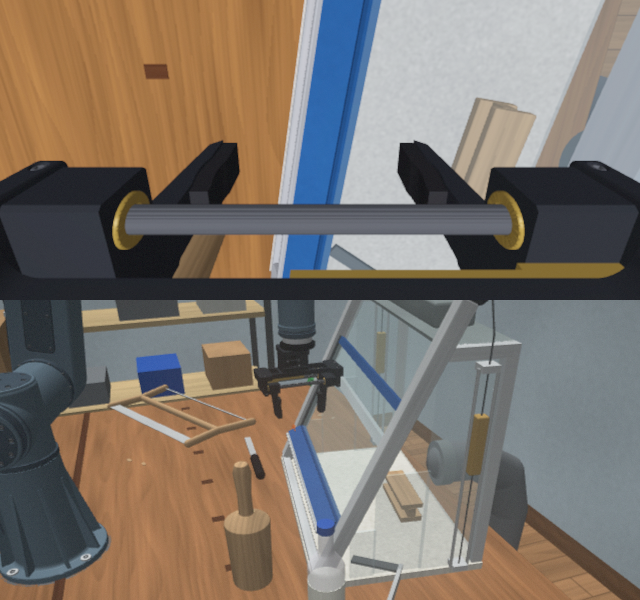

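Call:
step_arm([
  {"tx":-0.08,"ty":0,"tz":0,"yaw":0,"grip":1},
  {"tx":-0.16,"ty":0,"tz":0,"yaw":0,"grip":1},
  {"tx":-0.25,"ty":-0.15,"tz":0,"yaw":-0.25,"grip":1},
  {"tx":-0.25,"ty":-0.15,"tz":0,"yaw":-0.25,"grip":1},
  {"tx":-0.25,"ty":-0.15,"tz":0,"yaw":-0.25,"grip":1},
  {"tx":-0.25,"ty":-0.15,"tz":0,"yaw":-0.25,"grip":1},
  {"tx":-0.25,"ty":-0.15,"tz":0,"yaw":-0.25,"grip":1},
  {"tx":-0.25,"ty":-0.15,"tz":0,"yaw":-0.25,"grip":1},
  {"tx":-0.25,"ty":-0.15,"tz":0,"yaw":-0.25,"grip":1},
  {"tx":-0.25,"ty":-0.15,"tz":0,"yaw":-0.25,"grip":1},
  {"tx":-0.25,"ty":-0.15,"tz":0,"yaw":-0.25,"grip":1},
  {"tx":-0.25,"ty":-0.15,"tz":0,"yaw":-0.25,"grip":1},
], squeeze=5)

```text
clock: 1.5
tcp_pos: [0.4849, 0.0, 0.4107]
tcp_rot: [3.045, 1.571, 2.98]
contact_force: [0.4, 0.3, 1.2]
gripper_width: 0.008
```

```bash
cat >h.py <<'E'
import cv2,pickle,numpy as np
from scipy.spatial.transform import Rotation as R
def grab(fn,names=("wrist","scene","side")):
    from cell import r
    s=r.read_state();d={n:r.snapshot(n) for n in names}
    T=np.eye(4);T[:3,:3]=R.from_euler("xyz",s["tcp_rot"]).as_matrix();T[:3,3]=s["tcp_pos"]
    if "wrist" in d:d["wrist"]["world_from_camera"]=T@d["wrist"]["T_tool_cam"]
    pickle.dump((s,d),open(fn,"wb"));return s,d
def ray(c,u,v):
    M=c["world_from_camera"];q=M[:3,:3]@np.array([(u-c["cx"])/c["fx"],(v-c["cy"])/c["fy"],1]);return M[:3,3],q/np.linalg.norm(q)
def tri(*obs):
    A=np.zeros((3,3));b=np.zeros(3)
    for c,u,v in obs:
        o,q=ray(c,u,v);P=np.eye(3)-np.outer(q,q);A+=P;b+=P@o
    X=np.linalg.solve(A,b);return X,[round(1e3*float(np.linalg.norm(np.cross(X-ray(*o)[0],ray(*o)[1]))),1) for o in obs]
def blobs(im,lo,hi,amin=4):
    m=cv2.inRange(cv2.cvtColor(im,cv2.COLOR_BGR2HSV),lo,hi);n,_,st,ce=cv2.connectedComponentsWithStats(m)
    return [(tuple(st[i]),ce[i].round(1)) for i in range(1,n) if st[i][4]>=amin]
E
python3 - <<'E'
from h import *
s,d=grab("s2.pkl")
print(s["tcp_pos"],R.from_euler("xyz",s["tcp_rot"]).as_matrix().round(3))
for n in d:
    im=d[n]["pixels"]
    print(n,"orange",blobs(im,(4,170,120),(14,255,255)));print("green",blobs(im,(50,120,50),(85,255,255)))
w=d["wrist"]["pixels"]
a=cv2.resize(d["side"]["pixels"][60:160,260:420],(640,400),interpolation=cv2.INTER_CUBIC)
cv2.imwrite("pics/m3.png",np.hstack([cv2.resize(w,(480,300)),cv2.resize(d["scene"]["pixels"][80:205,270:400],(312,300),interpolation=cv2.INTER_CUBIC)]))
cv2.imwrite("pics/m3.png",np.vstack([cv2.imread("pics/m3.png"),np.hstack([cv2.resize(a,(480,300)),np.zeros((300,312,3),np.uint8)])]))
E
```

```text
[4.84927908e-01 4.26371139e-05 4.10680315e-01] [[-0.     0.065  0.998]
 [ 0.     0.998 -0.065]
 [-1.     0.    -0.   ]]
wrist orange [((np.int32(0), np.int32(133), np.int32(30), np.int32(16), np.int32(30)), array([ 14.5, 141.6]))]
green []
scene orange [((np.int32(226), np.int32(127), np.int32(5), np.int32(5), np.int32(5)), array([228., 129.])), ((np.int32(313), np.int32(140), np.int32(3), np.int32(5), np.int32(12)), array([314.1, 142.4]))]
green [((np.int32(329), np.int32(105), np.int32(6), np.int32(8), np.int32(30)), array([331.6, 108.3]))]
side orange []
green []
```

View pics/m3.png

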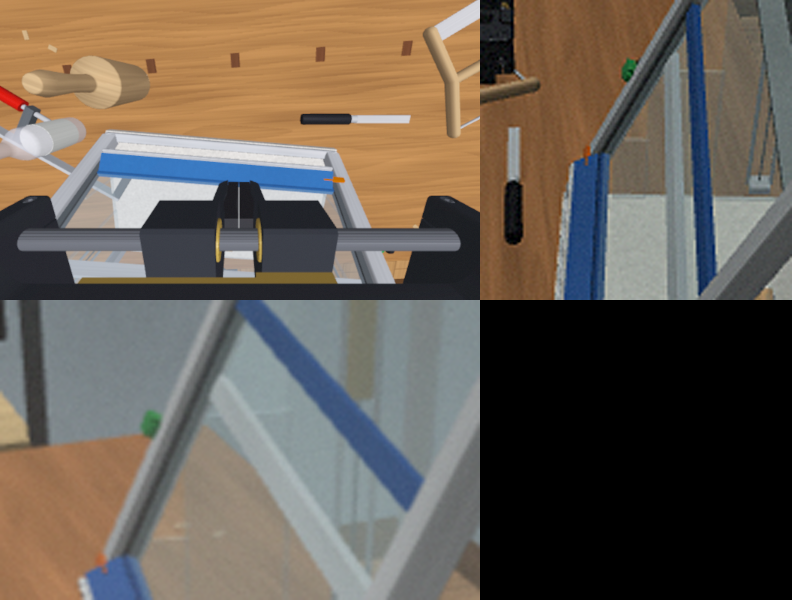

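```bash
python3 - <<'E'
from h import *
s,d=pickle.load(open("s2.pkl","rb"))
for n in d:
    im=d[n]["pixels"]
    print(n,"orange",[b for b in blobs(im,(4,110,90),(20,255,255),5) if b[0][4]<60][:14]);print("green",blobs(im,(45,60,30),(90,255,255),5))
    m=cv2.inRange(cv2.cvtColor(im,cv2.COLOR_BGR2HSV),(100,130,60),(118,255,255))
    c=[x for x in cv2.findContours(m,0,2)[0] if cv2.contourArea(x)>700]
    for x in c: print("blue",cv2.contourArea(x),cv2.approxPolyDP(x,3,True)[:,0].tolist())
E
python3 - <<'E'
import sys;sys.path.insert(0,'.')
from h import *
import pickle,cv2
s,d=pickle.load(open("s2.pkl","rb"))
f=lambda n,x,y,w,h:cv2.resize(d[n]["pixels"][y:y+h,x:x+w],(390,290),interpolation=cv2.INTER_NEAREST)
cv2.imwrite("pics/m4.png",np.vstack([np.hstack([f("wrist",400,180,80,60),f("scene",290,95,80,60)]),np.hstack([f("side",270,95,80,60),f("wrist",110,165,80,60)])]))
E
```

```text
wrist orange [((np.int32(48), np.int32(158), np.int32(8), np.int32(6), np.int32(29)), array([ 51. , 160.9])), ((np.int32(0), np.int32(184), np.int32(3), np.int32(6), np.int32(11)), array([  0.5, 186. ])), ((np.int32(355), np.int32(363), np.int32(6), np.int32(1), np.int32(6)), array([357.5, 363. ])), ((np.int32(365), np.int32(363), np.int32(5), np.int32(1), np.int32(5)), array([367., 363.])), ((np.int32(375), np.int32(363), np.int32(21), np.int32(1), np.int32(21)), array([385., 363.])), ((np.int32(403), np.int32(363), np.int32(8), np.int32(1), np.int32(8)), array([406.5, 363. ])), ((np.int32(412), np.int32(363), np.int32(7), np.int32(1), np.int32(7)), array([415., 363.])), ((np.int32(427), np.int32(363), np.int32(5), np.int32(1), np.int32(5)), array([429., 363.])), ((np.int32(433), np.int32(363), np.int32(8), np.int32(1), np.int32(8)), array([436.5, 363. ]))]
green [((np.int32(509), np.int32(334), np.int32(3), np.int32(3), np.int32(7)), array([510., 335.]))]
blue 8192.0 [[129, 229], [288, 244], [302, 240], [316, 242], [318, 246], [320, 242], [335, 240], [345, 248], [445, 254], [442, 2
[... 1202 characters left out ...]
 262], [311, 260], [310, 266], [318, 255]]
blue 758.5 [[218, 19], [217, 29], [223, 30], [218, 32], [221, 50], [247, 49], [246, 29], [223, 29], [246, 27], [245, 19]]
side orange [((np.int32(475), np.int32(134), np.int32(13), np.int32(6), np.int32(49)), array([481. , 136.4])), ((np.int32(43), np.int32(382), np.int32(3), np.int32(6), np.int32(10)), array([ 43.9, 384.6]))]
green [((np.int32(307), np.int32(97), np.int32(7), np.int32(9), np.int32(42)), array([309.8, 100.6]))]
blue 1337.5 [[299, 146], [295, 153], [289, 151], [317, 246], [329, 248], [334, 241], [314, 185], [307, 179], [311, 177]]
blue 1260.0 [[175, 74], [136, 78], [142, 112], [162, 103], [179, 111], [182, 104], [176, 95], [180, 91]]
```

View pics/m4.png

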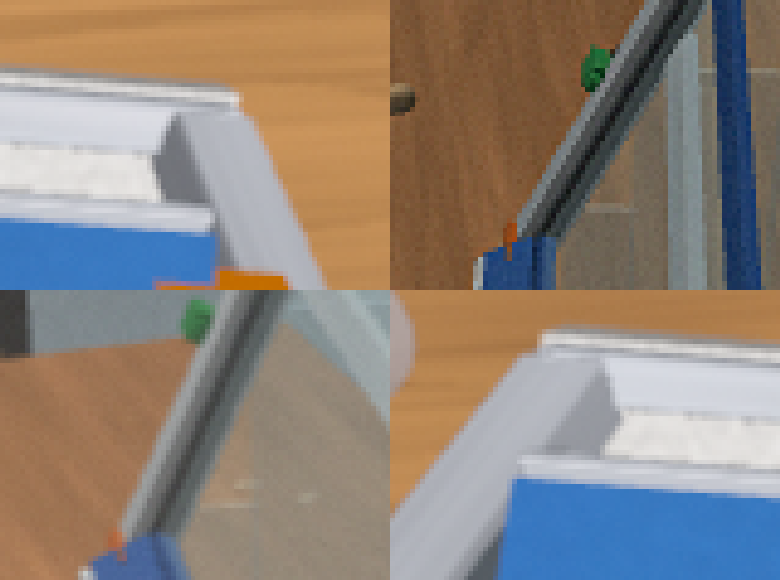

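```bash
python3 - <<'E'
from h import *
s,d=pickle.load(open("s2.pkl","rb"));w,sc,si=d["wrist"],d["scene"],d["side"]
L=tri((w,443.5,223),(sc,307.4,148.4),(si,286.8,152.5));print("L",L)
Rr=tri((w,137.3,199),(sc,299.5,262));print("R",Rr)
P=tri((w,450,238),(sc,314.6,143.5),(si,294,148));print("P",P)
G=tri((sc,331.5,108.6),(si,309.8,100.6));print("G",G)
G2=tri((w,510,335),(sc,331.5,108.6),(si,309.8,100.6));print("G",G2)
v=L[0]-Rr[0];print("len",np.linalg.norm(v),"yaw",np.arctan2(-v[0],v[1]))
y=np.arctan2(-v[0],v[1]);u=np.array([np.sin(.436)*np.cos(y),np.sin(.436)*np.sin(y),np.cos(.436)])
print("mid",(L[0]+Rr[0])/2,"slope dir",u,"along",(G[0]-P[0])@u,(G2[0]-P[0])@u,G[0]-P[0])
# sill front corners
S=[tri((w,400+238/4.875,180+90/4.83)),]
from numpy import array
for uu,vv in((448.8,200),(140.8,175)):
    o,q=ray(w,uu,vv);t=(0.026-o[2])/q[2];print("sill",o+t*q)
for n,(uu,vv) in dict(chiselhandle=(300/.75,119/.75),chiseltip=(410/.75,119/.75),malletbase=(95/.75,82/.75)).items():
    o,q=ray(w,uu,vv);t=(0.01-o[2])/q[2];print(n,o+t*q)
E
```

```text
L (array([0.58896977, 0.18919416, 0.10463008]), [0.9, 2.1, 1.6])
R (array([ 0.52029514, -0.27401135,  0.10923744]), [2.5, 2.5])
P (array([0.61330842, 0.19970683, 0.11121595]), [1.4, 1.3, 0.2])
G (array([0.67110602, 0.22251213, 0.23175049]), [1.3, 1.3])
G (array([0.67234917, 0.2158144 , 0.23915176]), [9.2, 3.3, 6.3])
len 0.46829133835865605 yaw -0.14718733720215219
mid [ 0.55463246 -0.04240859  0.10693376] slope dir [ 0.41775075 -0.06193553  0.90644818] along 0.13199084398370275 0.1396338672158153 [0.05779759 0.0228053  0.12053454]
sill [0.57787216 0.23068197 0.026     ]
sill [ 0.49653041 -0.31189075  0.026     ]
chiselhandle [0.50011183 0.14581287 0.01      ]
chiseltip [0.51708318 0.40652871 0.01      ]
malletbase [ 0.3859813 -0.3180201  0.01     ]
```

Call:
step_arm([
  {"tx":0.05,"ty":-0.056,"tz":0.01,"yaw":0.013,"grip":1},
  {"tx":0.1,"ty":-0.056,"tz":0.01,"yaw":0.013,"grip":1},
  {"tx":0.16,"ty":-0.056,"tz":0.01,"yaw":0.013,"grip":1},
  {"tx":0.22,"ty":-0.056,"tz":0.01,"yaw":0.013,"grip":1},
  {"tx":0.28,"ty":-0.056,"tz":0.01,"yaw":0.013,"grip":1},
  {"tx":0.34,"ty":-0.056,"tz":0.01,"yaw":0.013,"grip":1},
  {"tx":0.4,"ty":-0.056,"tz":0.01,"yaw":0.013,"grip":1},
  {"tx":0.45,"ty":-0.056,"tz":0.02,"yaw":0.013,"grip":1},
  {"tx":0.48,"ty":-0.056,"tz":0.037,"yaw":0.013,"grip":1},
  {"tx":0.49,"ty":-0.056,"tz":0.037,"yaw":0.013,"grip":1},
  {"tx":0.49,"ty":-0.056,"tz":0.037,"yaw":0.013,"grip":1},
])

```text
clock: 2.75
tcp_pos: [0.5041, -0.0349, 0.116]
tcp_rot: [2.989, 1.569, 2.835]
contact_force: [0.0, -0.1, -0.3]
gripper_width: 0.005
```

```bash
python3 - <<'E'
from h import *
s,d=grab("s3.pkl")
print(s["clock"],s["tcp_pos"],R.from_euler("xyz",s["tcp_rot"]).as_matrix().round(3).tolist(),s["contact_force"])
cv2.imwrite("pics/m5.png",np.vstack([cv2.resize(d["wrist"]["pixels"],(480,300)),cv2.resize(d["side"]["pixels"][80:280,180:440],(480,300))]))
E
```

```text
2.75 [ 0.50413823 -0.03487331  0.11602672] [[-0.002, 0.154, 0.988], [0.001, 0.988, -0.154], [-1.0, 0.0, -0.002]] [ 0.0454433  -0.13623726 -0.26954335]
```

View pics/m5.png

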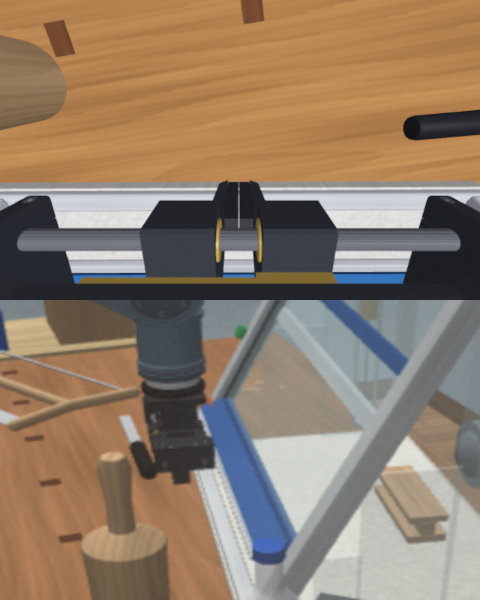

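Call:
step_arm([
  {"tx":0,"ty":0,"tz":0.02,"yaw":0,"grip":1},
  {"tx":0,"ty":0,"tz":0.04,"yaw":0,"grip":1},
  {"tx":0,"ty":0,"tz":0.05,"yaw":0,"grip":1},
  {"tx":0,"ty":0,"tz":0.055,"yaw":0,"grip":1},
  {"tx":0,"ty":0,"tz":0.06,"yaw":0,"grip":1},
  {"tx":0,"ty":0,"tz":0.06,"yaw":0,"grip":1},
])

```text
clock: 3.5
tcp_pos: [0.5404, -0.0405, 0.1169]
tcp_rot: [-0.257, 1.571, -0.41]
contact_force: [0.5, -1.3, 0.1]
gripper_width: 0.004
```

Call:
step_arm([
  {"tx":0,"ty":0,"tz":0.003,"yaw":0,"grip":1},
  {"tx":0,"ty":0,"tz":0.005,"yaw":0,"grip":1},
  {"tx":0,"ty":0,"tz":0.005,"yaw":0,"grip":1},
])

```text
clock: 3.8
tcp_pos: [0.5418, -0.0407, 0.1164]
tcp_rot: [3.12, 1.567, 2.968]
contact_force: [-6.2, 0.0, 4.6]
gripper_width: 0.007
```

Call:
step_arm([
  {"tx":0,"ty":0,"tz":0.002,"yaw":0,"grip":1},
  {"tx":0,"ty":0,"tz":0.003,"yaw":0,"grip":1},
  {"tx":0,"ty":0,"tz":0.003,"yaw":0,"grip":1},
])

```text
clock: 4.1
tcp_pos: [0.542, -0.0407, 0.1162]
tcp_rot: [3.137, 1.563, 2.985]
contact_force: [-12.6, 0.1, 8.8]
gripper_width: 0.008
```

Call:
step_arm([
  {"tx":-0.003,"ty":0,"tz":0,"yaw":0,"grip":1},
  {"tx":-0.006,"ty":0,"tz":0.001,"yaw":0,"grip":1},
  {"tx":-0.009,"ty":0,"tz":0.003,"yaw":0,"grip":1},
  {"tx":-0.012,"ty":0,"tz":0.004,"yaw":0,"grip":1},
  {"tx":-0.012,"ty":0,"tz":0.004,"yaw":0,"grip":1},
])

```text
clock: 4.6
tcp_pos: [0.5448, -0.0411, 0.1228]
tcp_rot: [3.114, 1.564, 2.962]
contact_force: [-7.6, 0.2, 3.9]
gripper_width: 0.002
```

Call:
step_arm([
  {"tx":-0.006,"ty":0,"tz":0.0028,"yaw":0,"grip":1},
  {"tx":-0.012,"ty":0,"tz":0.0056,"yaw":0,"grip":1},
  {"tx":-0.018,"ty":0,"tz":0.0084,"yaw":0,"grip":1},
  {"tx":-0.024,"ty":0,"tz":0.0112,"yaw":0,"grip":1},
  {"tx":-0.03,"ty":0,"tz":0.014,"yaw":0,"grip":1},
])

```text
clock: 5.1
tcp_pos: [0.5529, -0.0423, 0.1405]
tcp_rot: [3.109, 1.563, 2.957]
contact_force: [-9.1, 1.5, 1.3]
gripper_width: 0.009
```

```bash
cat >m.py <<'E'
from h import *
import sys
s,d=grab(sys.argv[1],("scene","side"))
print(s["clock"],s["tcp_pos"],s["contact_force"])
def cen(im,hue,roi):
    x,y,w,h=roi;q=cv2.cvtColor(im[y:y+h,x:x+w],cv2.COLOR_BGR2HSV)
    m=cv2.inRange(q,(hue[0],hue[2],hue[3]),(hue[1],255,255));n,_,st,ce=cv2.connectedComponentsWithStats(m)
    return [(st[i].tolist(),(ce[i]+[x,y]).round(1).tolist()) for i in range(1,n) if st[i][4]>2]
for n in d: print(n,"or",cen(d[n]["pixels"],(4,14,140,100),(280,80,90,90)),"gr",cen(d[n]["pixels"],(45,90,60,30),(280,80,90,90)))
E
python3 m.py s4.pkl; python3 - <<'E'
import sys;sys.argv=['','x']
sys.path.insert(0,'.')
import pickle
from h import *
s,d=pickle.load(open("s3.pkl","rb"))
for n in d:
  q=cv2.cvtColor(d[n]["pixels"][80:170,280:370],cv2.COLOR_BGR2HSV)
  _,_,st,ce=cv2.connectedComponentsWithStats(cv2.inRange(q,(4,140,100),(14,255,255)));print(n,st[1:].tolist(),(ce[1:]+[280,80]).tolist())
E
```

```text
5.1 [ 0.5528814  -0.04229972  0.14046338] [-9.07939225  1.45907566  1.32244718]
scene or [([35, 0, 36, 63, 595], [328.5, 100.5]), ([0, 51, 4, 26, 30], [280.2, 141.9]), ([7, 72, 1, 4, 4], [287.0, 153.5]), ([8, 79, 1, 3, 3], [288.0, 160.0]), ([8, 88, 3, 2, 3], [289.0, 168.7])] gr [([49, 24, 7, 10, 41], [331.5, 108.5])]
side or [] gr []
wrist [[62, 22, 1, 1, 1], [10, 26, 1, 1, 1], [58, 39, 2, 2, 2], [56, 40, 1, 1, 1], [35, 43, 1, 1, 1], [38, 43, 1, 1, 1], [49, 42, 1, 1, 1], [12, 45, 1, 1, 1], [14, 44, 1, 1, 1], [24, 44, 1, 1, 1], [4, 47, 1, 1, 1], [6, 46, 1, 1, 1], [8, 46, 1, 1, 1], [45, 49, 1, 1, 1]] [[342.0, 102.0], [290.0, 106.0], [338.5, 119.5], [336.0, 120.0], [315.0, 123.0], [318.0, 123.0], [329.0, 122.0], [292.0, 125.0], [294.0, 124.0], [304.0, 124.0], [284.0, 127.0], [286.0, 126.0], [288.0, 126.0], [325.0, 129.0]]
scene [[1, 0, 70, 90, 1671]] [[314.4679832435667, 109.52663076002393]]
side [[12, 64, 3, 4, 10]] [[293.0, 145.8]]
```

```bash
sed -i 's/(4,14,140,100),(280,80,90,90)/(4,14,185,110),(280,80,90,90)/' m.py; python3 m.py s5.pkl; python3 - <<'E'
from h import *
s,d=pickle.load(open("s5.pkl","rb"))
f=lambda n,x,y:cv2.resize(d[n]["pixels"][y:y+80,x:x+80],(390,390),interpolation=cv2.INTER_NEAREST)
cv2.imwrite("pics/m6.png",np.hstack([f("scene",285,80),f("side",260,85)]))
E
```

```text
5.2 [ 0.55333505 -0.04236762  0.14117632] [-9.32135269  1.19926811  4.5625311 ]
scene or [([37, 55, 2, 5, 9], [317.4, 136.8])] gr [([49, 24, 7, 10, 40], [331.5, 108.4])]
side or [] gr []
```

View pics/m6.png

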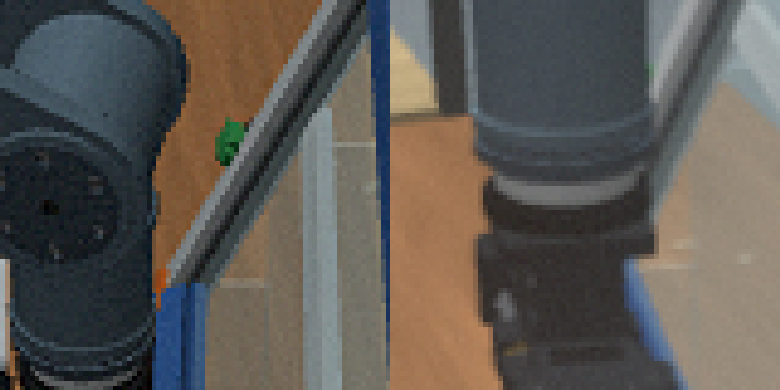

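Call:
step_arm([
  {"tx":-0.006,"ty":0,"tz":0.0028,"yaw":0,"grip":1},
  {"tx":-0.012,"ty":0,"tz":0.0056,"yaw":0,"grip":1},
  {"tx":-0.018,"ty":0,"tz":0.0084,"yaw":0,"grip":1},
  {"tx":-0.024,"ty":0,"tz":0.0112,"yaw":0,"grip":1},
  {"tx":-0.03,"ty":0,"tz":0.014,"yaw":0,"grip":1},
  {"tx":-0.036,"ty":0,"tz":0.0168,"yaw":0,"grip":1},
  {"tx":-0.042,"ty":0,"tz":0.0196,"yaw":0,"grip":1},
  {"tx":-0.048,"ty":0,"tz":0.0224,"yaw":0,"grip":1},
  {"tx":-0.054,"ty":0,"tz":0.0252,"yaw":0,"grip":1},
  {"tx":-0.06,"ty":0,"tz":0.028,"yaw":0,"grip":1},
])

```text
clock: 6.3
tcp_pos: [0.5695, -0.0448, 0.1765]
tcp_rot: [3.105, 1.563, 2.953]
contact_force: [-8.7, 0.3, 1.6]
gripper_width: 0.005
```

Call:
step_arm([
  {"tx":-0.006,"ty":0,"tz":0.0028,"yaw":0,"grip":1},
  {"tx":-0.012,"ty":0,"tz":0.0056,"yaw":0,"grip":1},
  {"tx":-0.018,"ty":0,"tz":0.0084,"yaw":0,"grip":1},
  {"tx":-0.024,"ty":0,"tz":0.0112,"yaw":0,"grip":1},
  {"tx":-0.03,"ty":0,"tz":0.014,"yaw":0,"grip":1},
  {"tx":-0.036,"ty":0,"tz":0.0168,"yaw":0,"grip":1},
  {"tx":-0.042,"ty":0,"tz":0.0196,"yaw":0,"grip":1},
  {"tx":-0.048,"ty":0,"tz":0.0224,"yaw":0,"grip":1},
  {"tx":-0.054,"ty":0,"tz":0.0252,"yaw":0,"grip":1},
  {"tx":-0.054,"ty":0,"tz":0.0252,"yaw":0,"grip":1},
])

```text
clock: 7.3
tcp_pos: [0.5849, -0.0472, 0.2096]
tcp_rot: [3.112, 1.564, 2.959]
contact_force: [-10.4, 1.6, 4.8]
gripper_width: 0.004
```

```bash
python3 m.py s6.pkl
```

```text
7.3 [ 0.58488558 -0.04718422  0.20961639] [-10.4451023    1.61089618   4.84398767]
scene or [] gr [([49, 24, 7, 10, 42], [331.5, 108.6])]
side or [] gr []
```

Call:
step_arm([
  {"tx":0,"ty":0,"tz":-0.02,"yaw":0,"grip":1},
  {"tx":0,"ty":0,"tz":-0.06,"yaw":0,"grip":1},
  {"tx":0,"ty":0,"tz":-0.12,"yaw":0,"grip":1},
  {"tx":-0.07,"ty":0,"tz":-0.12,"yaw":0,"grip":1},
  {"tx":-0.14,"ty":0,"tz":-0.12,"yaw":0,"grip":1},
  {"tx":-0.21,"ty":0,"tz":-0.14,"yaw":0,"grip":1},
  {"tx":-0.28,"ty":0,"tz":-0.17,"yaw":0,"grip":1},
  {"tx":-0.33,"ty":0,"tz":-0.17,"yaw":0,"grip":1},
  {"tx":-0.33,"ty":0,"tz":-0.17,"yaw":0,"grip":1},
])

```text
clock: 8.3
tcp_pos: [0.4877, -0.0326, 0.4138]
tcp_rot: [-0.155, 1.561, -0.307]
contact_force: [-0.2, 0.1, -0.3]
gripper_width: 0.005
```

```bash
python3 m.py s7.pkl; python3 - <<'E'
from h import *
s,d=pickle.load(open("s7.pkl","rb"))
f=lambda n,x,y:cv2.resize(d[n]["pixels"][y:y+60,x:x+60],(390,390),interpolation=cv2.INTER_NEAREST)
cv2.imwrite("pics/m7.png",np.hstack([f("scene",300,90),f("side",280,80)]))
E
```

```text
8.3 [ 0.48771427 -0.03258699  0.41377813] [-0.17407348  0.08262231 -0.29295024]
scene or [([46, 38, 3, 8, 15], [327.1, 120.9])] gr [([49, 24, 7, 10, 42], [331.5, 108.6])]
side or [] gr [([27, 17, 7, 9, 42], [309.8, 100.6])]
```

View pics/m7.png

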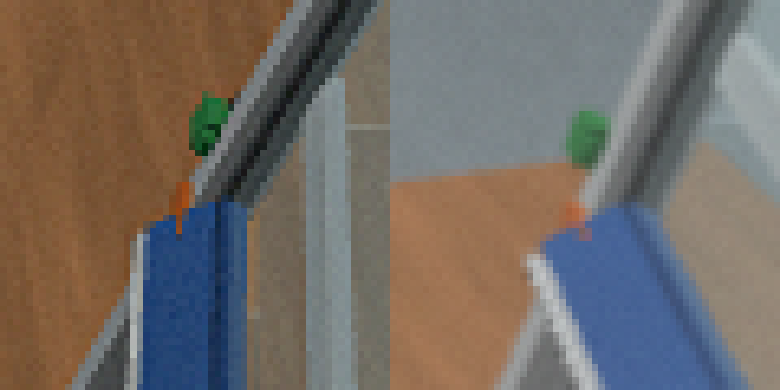

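Call:
step_arm([
  {"tx":0,"ty":0.08,"tz":0,"yaw":0,"grip":1},
  {"tx":0,"ty":0.16,"tz":0,"yaw":0,"grip":1},
  {"tx":0,"ty":0.24,"tz":0.03,"yaw":0,"grip":1},
  {"tx":0,"ty":0.3,"tz":0.06,"yaw":0,"grip":1},
  {"tx":0,"ty":0.3,"tz":0.1,"yaw":0,"grip":1},
  {"tx":0,"ty":0.3,"tz":0.1,"yaw":0,"grip":1},
  {"tx":0,"ty":0.3,"tz":0.1,"yaw":0,"grip":1},
])

```text
clock: 9.1
tcp_pos: [0.5726, 0.1364, 0.4057]
tcp_rot: [-2.944, 1.566, -3.097]
contact_force: [-0.6, -0.2, 0.3]
gripper_width: 0.003
```

```bash
python3 - <<'E'
from h import *
s,d=grab("s8.pkl");print(s["tcp_pos"]);im=d["wrist"]["pixels"]
print("or",blobs(im,(3,185,120),(16,255,255),15));print("gr",blobs(im,(45,90,40),(90,255,255),15))
E
```

```text
[0.57261186 0.13642166 0.40567603]
or [((np.int32(368), np.int32(239), np.int32(16), np.int32(3), np.int32(22)), array([375.3, 239.4]))]
gr [((np.int32(390), np.int32(253), np.int32(33), np.int32(15), np.int32(425)), array([405.6, 260.3]))]
```

Call:
step_arm([
  {"tx":0,"ty":0.06,"tz":0.05,"yaw":0,"grip":1},
  {"tx":0.04,"ty":0.1,"tz":0.077,"yaw":0,"grip":1},
  {"tx":0.057,"ty":0.1,"tz":0.077,"yaw":0,"grip":1},
  {"tx":0.057,"ty":0.1,"tz":0.077,"yaw":0,"grip":1},
  {"tx":0.057,"ty":0.1,"tz":0.077,"yaw":0,"grip":1},
])

```text
clock: 9.75
tcp_pos: [0.6274, 0.188, 0.3749]
tcp_rot: [-0.826, 1.57, -0.98]
contact_force: [0.0, -1.0, -0.6]
gripper_width: 0.008
```

```bash
python3 - <<'E'
from h import *
s,d=grab("s9.pkl");print(s["clock"],s["tcp_pos"],s["contact_force"]);im=d["wrist"]["pixels"]
print("or",blobs(im,(3,185,120),(16,255,255),15));print("gr",blobs(im,(45,90,40),(90,255,255),15))
E
```

```text
9.75 [0.62736344 0.18800164 0.37486985] [ 0.00174883 -0.9506307  -0.57514825]
or [((np.int32(323), np.int32(210), np.int32(13), np.int32(6), np.int32(28)), array([328. , 212.1]))]
gr [((np.int32(340), np.int32(224), np.int32(35), np.int32(42), np.int32(776)), array([359.5, 237.9]))]
```

```bash
python3 - <<'E'
from h import *
f=lambda p,n,x,y:cv2.resize(pickle.load(open(p,"rb"))[1][n]["pixels"][y:y+75,x:x+80],(400,375),interpolation=cv2.INTER_NEAREST)
cv2.imwrite("pics/m8.png",np.hstack([f("s8.pkl","wrist",350,220),f("s9.pkl","wrist",310,195)]))
E
```

```text
(no output)
```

View pics/m8.png

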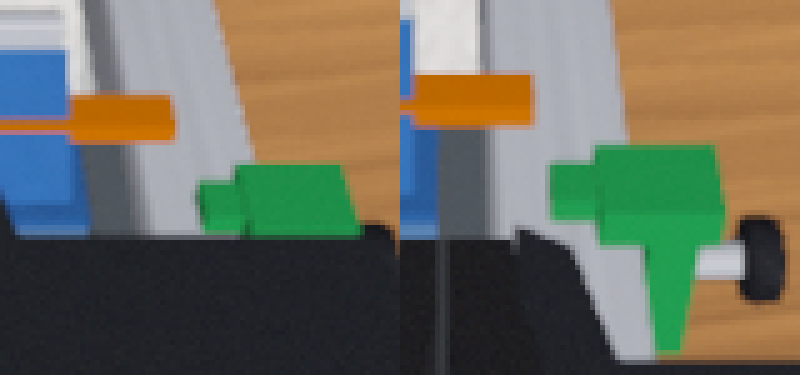

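```bash
cat >q.py <<'E'
from h import *
y=-0.147;U=np.array([np.sin(.436)*np.cos(y),np.sin(.436)*np.sin(y),np.cos(.436)]);N=np.array([np.cos(.436)*np.cos(y),np.cos(.436)*np.sin(y),-np.sin(.436)])
def onplane(c,u,v,p):
    o,q=ray(c,u,v);return o+q*(((p-o)@N)/(q@N))
E
python3 - <<'E'
from q import *
a=pickle.load(open("s8.pkl","rb"))[1]["wrist"];b=pickle.load(open("s9.pkl","rb"))[1]["wrist"]
d7=pickle.load(open("s7.pkl","rb"))[1]
P,e=tri((a,385,244),(b,336.6,215));G,e2=tri((a,390,261.4),(b,340,232.8));print(P,e,G,e2,"along",(G-P)@U,"normal",(G-P)@N)
P2,e=tri((a,385,244),(b,336.6,215),(d7["scene"],328,121),(d7["side"],308.8,113.4));print(P2,e)
for p in(P,P2,G):
  for c,x,g in((a,(385,244),(390,261.4)),(b,(336.6,215),(340,232.8)),(b,(336.6,210),(340,227)),(b,(336.6,220),(340,238.6))):
    print(round(1e3*(onplane(c,*g,p)-onplane(c,*x,p))@U,1),end=" ")
  print()
E
```

```text
[0.65525893 0.20321438 0.21385636] [0.0, 0.0] [0.66676739 0.20357392 0.2341905 ] [0.4, 0.4] along 0.023217402839710008 normal 0.0016841227266681195
[0.65999002 0.20367526 0.201542  ] [2.0, 0.4, 3.6, 2.2]
24.9 24.3 24.1 24.5 
25.7 25.4 25.1 25.5 
25.0 24.5 24.3 24.7
```

Call:
step_arm([
  {"tx":0,"ty":-0.02,"tz":-0.07,"yaw":0,"grip":1},
  {"tx":0,"ty":-0.07,"tz":-0.12,"yaw":0,"grip":1},
  {"tx":0,"ty":-0.14,"tz":-0.152,"yaw":0,"grip":1},
  {"tx":0,"ty":-0.21,"tz":-0.152,"yaw":0,"grip":1},
  {"tx":0,"ty":-0.28,"tz":-0.152,"yaw":0,"grip":1},
  {"tx":0,"ty":-0.35,"tz":-0.152,"yaw":0,"grip":1},
  {"tx":0.05,"ty":-0.398,"tz":-0.152,"yaw":0,"grip":1},
  {"tx":0.12,"ty":-0.398,"tz":-0.152,"yaw":0,"grip":1},
  {"tx":0.19,"ty":-0.398,"tz":-0.152,"yaw":0,"grip":1},
  {"tx":0.25,"ty":-0.398,"tz":-0.152,"yaw":0,"grip":1},
  {"tx":0.275,"ty":-0.398,"tz":-0.152,"yaw":0,"grip":1},
  {"tx":0.275,"ty":-0.398,"tz":-0.152,"yaw":0,"grip":1},
])

```text
clock: 11.1
tcp_pos: [0.5, -0.0333, 0.2075]
tcp_rot: [3.001, 1.567, 2.848]
contact_force: [-0.6, 0.0, 0.1]
gripper_width: 0.008
```

Call:
step_arm([
  {"tx":0,"ty":0,"tz":0.04,"yaw":0,"grip":1},
  {"tx":0,"ty":0,"tz":0.08,"yaw":0,"grip":1},
  {"tx":0,"ty":0,"tz":0.11,"yaw":0,"grip":1},
  {"tx":0,"ty":0,"tz":0.125,"yaw":0,"grip":1},
  {"tx":0,"ty":0,"tz":0.131,"yaw":0,"grip":1},
  {"tx":0,"ty":0,"tz":0.131,"yaw":0,"grip":1},
])

```text
clock: 11.7
tcp_pos: [0.5794, -0.0454, 0.2099]
tcp_rot: [-0.161, 1.57, -0.314]
contact_force: [0.3, -1.0, -0.7]
gripper_width: 0.004
```

Call:
step_arm([
  {"tx":0,"ty":0,"tz":0.003,"yaw":0,"grip":1},
  {"tx":0,"ty":0,"tz":0.006,"yaw":0,"grip":1},
  {"tx":0,"ty":0,"tz":0.006,"yaw":0,"grip":1},
])

```text
clock: 12.0
tcp_pos: [0.5826, -0.0458, 0.2092]
tcp_rot: [-0.543, 1.571, -0.695]
contact_force: [0.1, -0.5, 0.0]
gripper_width: 0.002
```

Call:
step_arm([
  {"tx":0,"ty":0,"tz":0.002,"yaw":0,"grip":1},
  {"tx":0,"ty":0,"tz":0.004,"yaw":0,"grip":1},
  {"tx":0,"ty":0,"tz":0.004,"yaw":0,"grip":1},
])

```text
clock: 12.3
tcp_pos: [0.5846, -0.0461, 0.209]
tcp_rot: [3.112, 1.569, 2.959]
contact_force: [-3.6, 0.7, 1.7]
gripper_width: 0.006
```

Call:
step_arm([
  {"tx":-0.001,"ty":0,"tz":0.003,"yaw":0,"grip":1},
  {"tx":-0.006,"ty":0,"tz":0.006,"yaw":0,"grip":1},
  {"tx":-0.012,"ty":0,"tz":0.009,"yaw":0,"grip":1},
  {"tx":-0.018,"ty":0,"tz":0.0115,"yaw":0,"grip":1},
  {"tx":-0.024,"ty":0,"tz":0.0142,"yaw":0,"grip":1},
  {"tx":-0.03,"ty":0,"tz":0.017,"yaw":0,"grip":1},
])

```text
clock: 12.9
tcp_pos: [0.5928, -0.0473, 0.2259]
tcp_rot: [3.129, 1.564, 2.977]
contact_force: [-10.1, -0.0, 1.5]
gripper_width: 0.002
```

Call:
step_arm([
  {"tx":-0.003,"ty":0,"tz":0.0014,"yaw":0,"grip":1},
  {"tx":-0.006,"ty":0,"tz":0.0028,"yaw":0,"grip":1},
  {"tx":-0.006,"ty":0,"tz":0.0028,"yaw":0,"grip":1},
])

```text
clock: 13.2
tcp_pos: [0.5947, -0.0476, 0.2299]
tcp_rot: [3.14, 1.564, 2.988]
contact_force: [-10.5, 1.4, 3.9]
gripper_width: 0.006
```

Call:
step_arm([
  {"tx":0,"ty":0,"tz":-0.02,"yaw":0,"grip":1},
  {"tx":0,"ty":0,"tz":-0.07,"yaw":0,"grip":1},
  {"tx":-0.02,"ty":0,"tz":-0.14,"yaw":0,"grip":1},
  {"tx":-0.09,"ty":0,"tz":-0.15,"yaw":0,"grip":1},
  {"tx":-0.16,"ty":0,"tz":-0.15,"yaw":0,"grip":1},
  {"tx":-0.23,"ty":0.02,"tz":-0.15,"yaw":0,"grip":1},
  {"tx":-0.242,"ty":0.1,"tz":-0.15,"yaw":0,"grip":1},
  {"tx":-0.242,"ty":0.17,"tz":-0.15,"yaw":0,"grip":1},
  {"tx":-0.242,"ty":0.24,"tz":-0.15,"yaw":0,"grip":1},
  {"tx":-0.242,"ty":0.31,"tz":-0.15,"yaw":0,"grip":1},
  {"tx":-0.242,"ty":0.38,"tz":-0.13,"yaw":0,"grip":1},
  {"tx":-0.242,"ty":0.396,"tz":-0.09,"yaw":0,"grip":1},
])

```text
clock: 14.4
tcp_pos: [0.5793, 0.1996, 0.3764]
tcp_rot: [1.089, 1.569, 0.941]
contact_force: [-0.2, 0.2, 0.5]
gripper_width: 0.004
```

Call:
step_arm([
  {"tx":0,"ty":0,"tz":0.04,"yaw":0,"grip":1},
  {"tx":0,"ty":0,"tz":0.083,"yaw":0,"grip":1},
  {"tx":0,"ty":0,"tz":0.083,"yaw":0,"grip":1},
  {"tx":0,"ty":0,"tz":0.083,"yaw":0,"grip":1},
])

```text
clock: 14.8
tcp_pos: [0.6289, 0.1874, 0.3752]
tcp_rot: [-3.114, 1.57, 3.016]
contact_force: [-1.1, -0.4, -1.3]
gripper_width: 0.006
```

```bash
python3 - <<'E'
from q import *
s,d=grab("s10.pkl");print(s["clock"],s["tcp_pos"],s["contact_force"])
w=d["wrist"];im=w["pixels"];q=cv2.cvtColor(im,cv2.COLOR_BGR2HSV)[195:260,300:400]
o=cv2.inRange(q,(3,185,90),(18,255,255))>0;g=cv2.inRange(q,(45,90,40),(90,255,255))>0
for r in range(q.shape[0]):
    print(195+r,"".join("o" if a else "G" if b else "." for a,b in zip(o[r],g[r])))
E
```

```text
14.8 [0.62892321 0.18740695 0.37521527] [-1.09995117 -0.4381665  -1.26010453]
195 ....................................................................................................
196 ....................................................................................................
197 ....................................................................................................
198 ....................................................................................................
199 ....................................................................................................
200 ....................................................................................................
201 ....................................................................................................
202 ....................................................................................................
203 ....................................................................................................
204 .........................................................................
[... 5102 characters left out ...]
..............................GGGGGGGG................................
254 ............................................................GGGGGGGG................................
255 .............................................................GGGGGGG................................
256 .............................................................GGGGGGG................................
257 .............................................................GGGGGGG................................
258 .............................................................GGGGGGG................................
259 .............................................................GGGGGG.................................
```

Call:
step_arm([
  {"tx":0,"ty":0,"tz":-0.07,"yaw":0,"grip":1},
  {"tx":0,"ty":0,"tz":-0.14,"yaw":0,"grip":1},
  {"tx":-0.05,"ty":-0.06,"tz":-0.2,"yaw":0,"grip":1},
  {"tx":-0.07,"ty":-0.12,"tz":-0.22,"yaw":0,"grip":1},
  {"tx":-0.07,"ty":-0.12,"tz":-0.22,"yaw":0,"grip":1},
  {"tx":-0.07,"ty":-0.12,"tz":-0.22,"yaw":0,"grip":1},
])

```text
clock: 15.55
tcp_pos: [0.4869, 0.1362, 0.4193]
tcp_rot: [0.299, 1.567, 0.145]
contact_force: [0.8, 1.4, -0.5]
gripper_width: 0.007
```

```bash
python3 - <<'E'
from h import *
from q import *
s,d=grab("s11.pkl");print(s["clock"],s["tcp_pos"],s["contact_force"],abs(s["joint_velocities"]).max())
b=pickle.load(open("s10.pkl","rb"))[1]["wrist"]
p=np.array([.6668,.2036,.2342]);print("remaining mm",1e3*(onplane(b,340.3,231.5,p)-onplane(b,337.5,229.8,p))@U)
d2=pickle.load(open("s2.pkl","rb"))[1]
for n,(x,y,w,h) in dict(mallet=(228,205,45,90),bottle=(276,278,34,65),piece=(374,190,24,60)).items():
    a,c=[cv2.cvtColor(k["scene"]["pixels"][y:y+h,x:x+w],6).astype(np.float32) for k in(d2,d)];print(n,cv2.phaseCorrelate(a,c),cv2.absdiff(a,c).mean())
print("green",blobs(d["scene"]["pixels"],(45,60,30),(90,255,255),5),blobs(d["side"]["pixels"],(45,60,30),(90,255,255),5))
a,c=[cv2.cvtColor(k["side"]["pixels"][155:200,240:270],6).astype(np.float32) for k in(d2,d)];print("chisel",cv2.phaseCorrelate(a,c),cv2.absdiff(a,c).mean())
E
```

```text
15.55 [0.48690779 0.13616559 0.41926916] [ 0.76734102  1.36928429 -0.46477646] 0.05558574386202464
remaining mm 2.240401055310991
mallet ((0.5379562318962421, 0.01439493055361396), 1.0046179239249524) 3.1111112
bottle ((0.006758170819402665, 0.017678752201426562), 0.9920057303927563) 3.1190045
piece ((0.035254118679103996, 0.1317907579443407), 0.9981559799777137) 3.21875
green [((np.int32(329), np.int32(104), np.int32(7), np.int32(9), np.int32(39)), array([331.6, 108.3]))] [((np.int32(307), np.int32(97), np.int32(7), np.int32(8), np.int32(35)), array([309.7, 100.1]))]
chisel ((-0.022823728453523984, 0.5379685132558372), 0.9903000220546015) 1.9288889
```

```bash
python3 -c "
from cell import r
print(r.job_done())"
```

```text
the job is handed in; nothing more can be done
None
```

I raised the window until its pointer stood about 2 mm below the green marker (8 mm is allowed), then took the hand away and handed the job in at about 15.6 s. It reported no verdict.

**How it was done:** The moves can't tilt the tool, so the fingers stayed vertical and couldn't reach flat under the lip. The closed fingertips pushed up the slope against its front lower edge, with about 10 N on the tool. I raised it about 103 mm, backed off and measured 24.5 mm still to go with the wrist camera. A second push of about 23 mm finished it.

**Last checks:**
- **Pointer:** the final wrist picture put it 2.2 mm below the marker by the centres. Matching top and bottom edges gave about 1.4 and 3.5 mm.
- **Marker, tools and workpiece:** the marker, bottle and workpiece images shifted by at most about 0.5 px. The mallet and chisel comparisons each read a 0.54 px shift, which I put down to the method, as the pictures were otherwise nearly the same.
- **Hand:** it was well away from everything when I handed in. The force reading was about 1.6 N, slightly above the roughly 1 N seen in free air. The arm was still settling, at 0.06 rad/s.
- **Not checked:** I did not measure the window again after the final retreat.

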